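# Seat the glass colour standard in the photometer's V-trough

## Robot

A 6-joint arm with a two-finger parallel gripper is mounted at the origin on the work surface. World frame = base frame: x ahead of the robot, y to its left, z up, the work surface at z = 0. Lengths are in m, angles in rad, forces in N, time in s.
With the tool pointing down it reaches from about 0.4 to 0.825 m from the base axis. Payload 7 kg.
Tool frame: the origin (TCP) lies on the centre line of the jaws, within the pads' length; the fingertips stand 25 mm ahead of it and the grasp point (between the pads) lies 6 mm ahead of it; z points along the fingers, y is the line along which they close (so a half turn about z gives the same grasp; the last joint's range is limited). The gripper opens to 88 mm and grips with 3 to 60 N. Pads are 19 mm wide; open, the fingers measure 130 mm over their backs; the gripper's body (78 mm by 193 mm) begins 47 mm behind the grasp point.
Start: joints at [0.288, 0.359, 0.012, 0, -1.224, -0.288], TCP at [0.675, -0, 0.252] pointing down, gripper open.
Joint ranges: [-3.07, 3.07], [-1.43, 2.12], [-1.02, 1.25], [-3.03, 1.67], [-3.05, -0], [-3.03, 3.03]. Speed limits (rad/s): [2.39, 2.39, 3.01, 3.14, 3.14, 3.14].

## Interface

Orientations are given as [roll, pitch, yaw] about the fixed x, y, z axes, in that order (R = Rz(yaw) Ry(pitch) Rx(roll)).
In Python, from station import readout, vision, arm gives the robot as it stands. The module is installed in compiled form; this text tells all that it offers.
- The arm moves only by the tool carry_out, never from a script. Its argument "commands" is a list of rows, each an object with "dp": the shift along the tool's x, y, z in m, a list of three; "rotation": the turn, a rotation vector about the tool's x, y, z in degrees, a list of three. In form: [{"dp": [dx, dy, dz], "rotation": [wx, wy, wz]}, ...]. A call has 1 to 8 rows; each row shifts and turns the commanded pose from where the row before left it, along the tool's axes as they then stand; what a row does not reach is not made up. A row lasts 1/8 s, in which the tool goes at most 62.5 mm and 10.7 degrees, less where a joint would pass 70% of its speed; a pose out of reach is approached as far as the arm can. A call with a gripper value outside its range is refused whole. "grip" is the finger opening in m, from 0 to 0.0876, set as the call begins (left out, the last holds). The fingers move at their own pace and stop on an object; "force" is the grip in N (left out, the last holds). Time passes only in rows, so rows that do not move let the fingers close. It gives the time, the measured TCP pose, the force, the opening and the grip force at its end, in the units of the state.
- readout.get_state(): the state, without advancing time (a new reading comes with each control period).
- vision.grab_frame(name): name is "scene" or "side" or "wrist"; returns (picture, depth): 384x512x3 uint8, red, green, blue; 384x512 float32, m along the optical axis (not along the pixel's ray), 0 where there is no reading.
- vision.calibration(name): a dict with "fovy" (degrees; the focal length in pixels is half the picture's height over the tangent of half this angle, whatever the lens; pixels are square), "cx", "cy" (the principal point, pixels), "dist" ([k1, k2, p1, p2, k3] as OpenCV has them; the pictures are not rectified), "origin" and "attitude" of the camera in the world; the wrist camera has in their place "mount" (4x4, takes a point from camera to tool coordinates, whose origin is the TCP and whose axes are the flange's). Camera axes: x right, y down, z forward; pixel columns grow to the right and rows downward; lengths in m; the calibration is good to about 2 mm. A picture is of the moment at which its call begins: read the wrist's pose just before it. calibration takes no time and is no camera call.
- arm.job_done(): hands the job in; it is judged then, once.
Trained networks look in the newest picture that a camera, given by its name, has taken for a name from the list of things; names that differ only in an ending like _2 or _b are one class to them, and where a whole thing is asked for, a point or a joint stands for the part that bears it (a point fixed in the world has none). Each returns a list of dicts, best first, with "score" (0 to 1); they miss things now and then, are a little off and sometimes report something else, mostly with a low value. They report only what shows in the picture. A call takes as long as a camera call. They do not tell look-alikes from the thing itself.
- vision.trace(label, camera): "pixels" (384x512 bool, what is visible of it) and "position" ([row, column] in pixels, amid what is visible of it).
The state is a dict: "t": time; "q": joint angles; "qd": joint speeds; "joint_efforts": joint torques, N m; "eef_pos": TCP position; "ee_rot": TCP orientation; "force": force on the tool from outside, world axes, zero at the start; "moment": the same for the moment, N m; "width": finger opening in m; "gripper_force": force on a finger pad.
Only numpy, scipy, OpenCV 4.12 (cv2) and the standard library are available. Lean on these libraries where they do the work, as an engineer would, in place of code of your own. Each camera call takes 0.05 s, during which the arm holds its last target. There are 200 camera calls.

## Task

Take the longer brass-rimmed amber glass cylinder from its wooden cradle, lay it in the photometer's metal V-trough clear of the sprung seat plate (at least a centimetre short of it) and let go. Then push it along the trough by its rear end until its front presses squarely on the seat plate, hold it there for about half a second with about 8 N on the plate (never more than 16 N, it is glass), and draw back, leaving it lying on both flanks and still touching the plate. Do not drop it, and leave the shorter cylinder, the beaker and the vial where they are.

Things in the scene. Friction and masses are not known exactly. Their poses are not given: they have to be found in the camera images.
- cell: long colour standard: solid amber glass cylinder 60 mm long, a 10 mm brass rim at each end; rims 50 mm, glass between 48 mm in diameter; about 0.28 kg. Origin at its middle, x along its axis (either end may lead; it may be rolled). Starts in one of two wooden V cradles (70 x 50 mm), axis 43 mm above the table, cradle flanks up to 16 mm below the axis.
- short_cell: the shorter standard in the other cradle: same make and diameter (50 mm) but 30 mm long, origin at its middle, x along its axis. Leave alone.
- block: base of the fixed photometer: aluminium V-trough on a grey base 84 mm wide, open at the top and at its rear end, with the detector head at the other end. Origin on the table straight below the head's origin; x level along the trough towards the head (push direction), z up. Trough from x = -152 to +28 mm. Its place and yaw vary.
- head: white detector housing, 80 mm wide, 98 mm high, x = 38 to 100 mm, carrying the dark steel sprung seat plate (46 wide, 38 high) across the trough. Origin on the trough's seating axis, 65.4 mm above the table; x as the block's. The plate's face rests anywhere from x = 0 to 20 mm (set differently each run, not measured) and gives along +x 1 mm per 8 N, 5 mm at most. Sliding friction, 1 to 5 N, is extra.
- trough_mid (a point): point on the bottom line of the V-trough midway along it (block x = -62 mm), 30 mm above the table; axes as the block's. The 90 degree flanks rise from this line to 51 mm above the table at y = +-21 mm (25 mm over their outer faces). A 50 mm cylinder lying on both has its axis 65.4 mm above the table, 14 mm above the flank tops: a finger behind its rear end can push it there.
- beaker: blue open beaker, 72 mm across, 92 mm high, origin under its centre. Leave alone.
- vial: small amber vial with black cap, 28 mm across, 50 mm high, origin under its centre. Leave alone.
Things that resemble listed ones, but are neither listed nor needed, are in the scene too. What is shaped like the cell but green is not meant.

How it is judged:
By the outcome, as a careful person would: the job done as asked, in the order asked, and still so for the second after the job is handed in, with the robot touching nothing.
It also fails if it takes over 64 s, if anything falls off the work surface, if the arm or the gripper's body presses on something with over 40 N, if the wrist force passes 120 N, or if a joint passes its speed limit or range.

## Working session

There is one attempt and no reset: what is moved stays moved. The work goes in short steps, Python scripts to look and compute and a tool call to move; the robot and the scene stay as the last step left them, time stands still between calls to the robot, and variables do not carry over. Pictures are saved under pics/ and viewed, at most 10 in all, crops included, and the job is handed in when it is done.

Besides the shell and the picture viewer there is one more tool, called after "Call:" by a JSON object that holds its "name" and its "arguments", one argument or row to a line. carry_out: Moves the arm, as the interface text tells. Its arguments: {"type":"object","properties":{"commands":{"type":"array"},"grip":{"type":"number"},"force":{"type":"number"}},"required":["commands"]}

```bash
mkdir -p pics; cat > h.py <<'E'
import numpy as np, cv2
from scipy.spatial.transform import Rotation as R
from station import readout, vision, arm
def grab(n):
    s=readout.get_state(); im,d=vision.grab_frame(n); return s,im,d
def cal(n,s):
    c=vision.calibration(n); f=192/np.tan(np.radians(c["fovy"])/2)
    K=np.array([[f,0,c["cx"]],[0,f,c["cy"]],[0,0,1]])
    if "mount" in c:
        T=np.eye(4); T[:3,:3]=R.from_euler('xyz',s["ee_rot"]).as_matrix(); T[:3,3]=s["eef_pos"]; T=T@np.array(c["mount"])
    else:
        T=np.eye(4); a=np.array(c["attitude"]); T[:3,:3]=a if a.shape==(3,3) else R.from_euler('xyz',a).as_matrix(); T[:3,3]=c["origin"]
    return K,np.array(c["dist"]),T
def cloud(n,s,d):
    K,D,T=cal(n,s); v,u=np.mgrid[0:384,0:512]
    p=cv2.undistortPoints(np.stack([u,v],-1).reshape(-1,1,2).astype(float),K,D).reshape(384,512,2)
    P=np.dstack([p,np.ones((384,512))])*d[...,None]
    W=P@T[:3,:3].T+T[:3,3]; W[d<=0]=np.nan; return W
E
python3 - <<'E'
from h import *
s=readout.get_state(); print({k:np.round(v,3) for k,v in s.items()})
ims=[]
for n in ("scene","side"):
    print(vision.calibration(n))
    s,im,d=grab(n); W=cloud(n,s,d); np.savez(f"{n}.npz",im=im,W=W); cv2.imwrite(f"pics/{n}0.png",im[...,::-1])
    for l in ("cell","short_cell","block","head","beaker","vial"):
        for r in vision.trace(l,n)[:3]:
            P=W[r["pixels"]]; P=P[~np.isnan(P[:,0])]
            print(n,l,round(r["score"],2),np.round(r["position"]),r["pixels"].sum(),np.round(np.median(P,0),3),np.round(np.percentile(P,3,axis=0),3),np.round(np.percentile(P,97,axis=0),3))
E
```

```text
{'t': np.float64(0.0), 'q': array([ 0.288,  0.359,  0.011, -0.   , -1.224, -0.288]), 'qd': array([ 0.   , -0.001,  0.   , -0.   , -0.002, -0.001]), 'joint_efforts': array([-1.0000e-03, -5.8273e+01,  2.9306e+01,  6.9970e+00,  7.0000e-03,
       -0.0000e+00]), 'eef_pos': array([0.675, 0.   , 0.251]), 'ee_rot': array([ 3.14 , -0.   , -1.571]), 'force': array([-0.066, -0.731,  0.308]), 'moment': array([-0.035, -0.032,  0.036]), 'gripper_force': np.float64(0.0), 'width': np.float64(0.088)}
{'fovy': 51.81162299009347, 'cx': 254.56183911134337, 'cy': 191.2010851894444, 'dist': array([-0.10098816,  0.        ,  0.        ,  0.        ,  0.        ]), 'origin': array([0.86974103, 0.39103262, 0.69183833]), 'attitude': array([-2.4884681 ,  0.01095985,  2.54829915])}
scene cell 0.71 [142. 320.] 677 [ 0.398 -0.057  0.041] [ 0.354 -0.099  0.001] [ 0.423 -0.033  0.05 ]
scene cell 0.67 [151. 271.] 727 [ 0.513 -0.092  0.059] [ 0.47  -0.127  0.018] [ 0.537 -0.069  0.068]
scene cell 0.62 [184. 230.] 702 [ 0.624 -0.066  0.043] [ 0.601 -0.106  0.009] [ 0.643 -0.049  0.05 ]
scene short_cell 0.51 [126. 217
[... 1109 characters left out ...]
-0.049  0.052]
side cell 0.69 [219. 360.] 925 [ 0.391 -0.055  0.038] [ 0.36  -0.089  0.007] [ 0.424 -0.034  0.051]
side short_cell 0.56 [156. 300.] 279 [ 0.566 -0.235  0.055] [ 0.553 -0.26   0.032] [ 0.582 -0.227  0.07 ]
side block 0.83 [316. 245.] 7970 [0.508 0.294 0.053] [0.467 0.091 0.008] [0.554 0.33  0.1  ]
side block 0.63 [159. 302.] 281 [ 0.564 -0.235  0.055] [ 0.553 -0.267  0.03 ] [ 0.58  -0.227  0.07 ]
side head 0.75 [331. 232.] 5336 [0.501 0.318 0.088] [0.466 0.244 0.017] [0.541 0.337 0.1  ]
side beaker 0.96 [161. 197.] 1258 [ 0.783 -0.105  0.066] [ 0.757 -0.158  0.003] [ 0.822 -0.09   0.094]
side vial 0.55 [209. 181.] 247 [0.746 0.031 0.028] [0.738 0.02  0.005] [0.759 0.038 0.051]
```

```bash
python3 - <<'E'
import cv2,numpy as np
a=cv2.imread("pics/scene0.png")
cv2.imwrite("pics/a.png",cv2.resize(a,(800,600),interpolation=cv2.INTER_CUBIC))
# trough geometry from depth: head & base
z=np.load("scene.npz"); W=z["W"]
z2=np.load("side.npz"); W2=z2["W"]
for n,w in(("scene",W),("side",W2)):
    P=w.reshape(-1,3); P=P[~np.isnan(P[:,0])]
    near=(P[:,0]>.38)&(P[:,0]<.68)&(P[:,1]>.03)&(P[:,1]<.42)
    t=P[near&(P[:,2]>.094)&(P[:,2]<.103)]
    b=P[near&(P[:,2]>.02)&(P[:,2]<.09)]
    for q in(t,b):
        r=cv2.minAreaRect(q[:,:2].astype(np.float32)*1000); print(n,len(q),r,cv2.boxPoints(r).round().tolist())
E
```

```text
scene 1613 ((507.67547607421875, 294.4582824707031), (81.75762176513672, 63.65839767456055), 8.58084487915039) [[463.0, 320.0], [472.0, 257.0], [553.0, 269.0], [543.0, 332.0]]
scene 3298 ((527.9548950195312, 217.21951293945312), (71.35147857666016, 282.9778137207031), 10.599656105041504) [[467.0, 350.0], [519.0, 72.0], [589.0, 85.0], [537.0, 363.0]]
side 2305 ((508.2147216796875, 292.96142578125), (80.1519546508789, 65.96304321289062), 9.300507545471191) [[463.0, 319.0], [474.0, 254.0], [553.0, 267.0], [542.0, 332.0]]
side 4053 ((539.1533813476562, 266.394775390625), (380.6180419921875, 174.07310485839844), 71.21511840820312) [[395.0, 114.0], [560.0, 58.0], [683.0, 419.0], [518.0, 475.0]]
```

View pics/a.png

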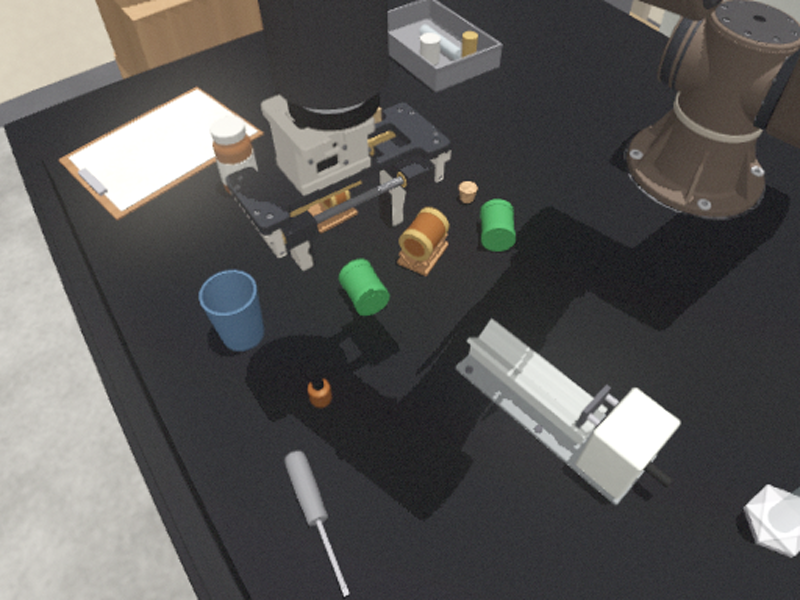

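The long-looking amber cylinder stands in its cradle at about (425,235) in the enlarged picture. The trough runs from (480,345) to the white head at (630,430), and the green decoys are at (360,285) and (497,225). The other cradle is hidden behind the gripper. Next I fit the poses.

```bash
cat >> h.py <<'E'
def fitcyl(P,c0,yaw0,r=.0245):
    from scipy.optimize import least_squares
    def f(p):
        n=np.array([-np.sin(p[3]),np.cos(p[3])]); return np.hypot((P[:,:2]-p[:2])@n,P[:,2]-p[2])-r
    # tie along-axis freedom weakly
    o=least_squares(lambda p:np.r_[f(p),1e-3*(p[:2]-c0)],[*c0,.043,yaw0],loss="soft_l1",f_scale=.002)
    u=np.array([np.cos(o.x[3]),np.sin(o.x[3])]); k=np.abs(f(o.x))<.004; t=(P[k][:,:2]-o.x[:2])@u
    a,b=np.percentile(t,[1,99]); c=o.x[:2]+u*(a+b)/2
    return c,o.x[2],np.degrees(o.x[3]),b-a,k.mean()
E
python3 - <<'E'
from h import *
for n in("scene","side"):
    z=np.load(n+".npz");P0=z["W"];im=z["im"]
    hsv=cv2.cvtColor(im,cv2.COLOR_RGB2HSV)
    for c,lab in(((.505,-.095),"near"),((.566,-.242),"far")):
        m=(np.hypot(P0[...,0]-c[0],P0[...,1]-c[1])<.045)&(P0[...,2]>.03)&(P0[...,2]<.072)
        P=P0[m]
        for y0 in(0,.8,1.6,2.4):
            try: c2,zz,y,L,k=fitcyl(P,np.array(c),y0); print(n,lab,len(P),c2.round(4),round(zz,4),round(y,1),round(L,4),round(k,2))
            except Exception as e: print(e)
# plate: points between trough and head, z .05-.085
for n in("scene","side"):
    W=np.load(n+".npz")["W"].reshape(-1,3)
    ya=np.radians(99.0); u=np.array([np.cos(ya),np.sin(ya)]); v=np.array([-u[1],u[0]])
    o=np.array([.508,.294])-u*.069
    X=(W[:,:2]-o)@u;Y=(W[:,:2]-o)@v
    k=(abs(Y)<.024)&(W[:,2]>.055)&(W[:,2]<.09)&(X>-.05)&(X<.036)
    print(n,o,k.sum(),np.percentile(X[k],[2,10,25,50,75,90]).round(4))
    for a in range(-150,20,40):
        k=(X>a/1e3)&(X<a/1e3+.04)&(W[:,2]>.0485)&(W[:,2]<.054)&(abs(Y)<.04)
        l=Y[k&(Y>0)];r=Y[k&(Y<0)]; print(a,len(l),len(r),l.mean().round(4) if len(l) else 0,r.mean().round(4) if len(r) else 0)
    k=(W[:,2]>.032)&(W[:,2]<.052)&(abs(Y)<.03)&(X<0)&(X>-.2); print("rear",np.percentile(X[k],[1,3,10]))
E
```

```text
scene near 665 [ 0.5024 -0.1008] 0.0429 25.8 0.0611 0.79
scene near 665 [ 0.5024 -0.1008] 0.0429 25.8 0.0611 0.79
scene near 665 [ 0.5067 -0.0973] 0.0446 120.8 0.0502 0.55
scene near 665 [ 0.5067 -0.0973] 0.0446 120.8 0.0502 0.55
scene far 98 [ 0.566  -0.2524] 0.0547 -3.0 0.0316 0.85
scene far 98 [ 0.5622 -0.2337] 0.0277 69.8 0.0265 0.64
scene far 98 [ 0.5622 -0.2337] 0.0277 69.8 0.0265 0.64
scene far 98 [ 0.566  -0.2524] 0.0547 177.0 0.0316 0.85
side near 702 [ 0.5048 -0.103 ] 0.0446 26.6 0.0597 0.93
side near 702 [ 0.5048 -0.103 ] 0.0446 26.6 0.0597 0.93
side near 702 [ 0.5056 -0.0961] 0.045 130.3 0.0531 0.42
side near 702 [ 0.5056 -0.0961] 0.045 130.3 0.0531 0.42
side far 291 [ 0.5687 -0.2534] 0.0448 2.0 0.0302 0.84
side far 291 [ 0.5687 -0.2534] 0.0448 2.0 0.0302 0.84
side far 291 [ 0.5687 -0.2534] 0.0448 182.0 0.0302 0.84
side far 291 [ 0.5687 -0.2534] 0.0448 182.0 0.0302 0.84
scene [0.51879398 0.2258495 ] 185 [0.0154 0.0173 0.0201 0.0211 0.0275 0.0323]
-150 41 36 0.02 -0.0219
-110 40 54 0.0205 -0.0212
-70 57 61 0.0203 -0.0214
-30 55 63 0.021 -0.0213
10 10 35 0.0205 -0.026
rear [-0.1481208  -0.14480283 -0.13286674]
side [0.51879398 0.2258495 ] 163 [0.0177 0.0183 0.0187 0.0194 0.0199 0.0205]
-150 60 55 0.0194 -0.0222
-110 62 69 0.0196 -0.0218
-70 75 76 0.0198 -0.0214
-30 48 5 0.02 -0.0223
10 3 0 0.0395 0
rear [-0.15164733 -0.14863964 -0.13789251]
```

Call:
{"name": "carry_out", "arguments": {
  "commands": [
    {"dp": [0.02, 0.034, 0.008], "rotation": [0, 0, 0]},
    {"dp": [0.02, 0.034, 0.008], "rotation": [0, 0, 0]},
    {"dp": [0.02, 0.034, 0.008], "rotation": [0, 0, 0]},
    {"dp": [0.02, 0.034, 0.008], "rotation": [0, 0, 0]},
    {"dp": [0.022, 0.0355, 0.008], "rotation": [0, 0, 0]},
    {"dp": [0, 0, 0], "rotation": [0, 0, 9]},
    {"dp": [0, 0, 0], "rotation": [0, 0, 9]},
    {"dp": [0, 0, 0], "rotation": [0, 0, 9]}
  ]
}}

```text
t: 1.7
eef_pos: [0.5034, -0.1021, 0.2119]
ee_rot: [-3.141, 0.0, -2.047]
force: [-0.2, 0.2, 0.5]
width: 0.0873
gripper_force: 0.0
```

Call:
{"name": "carry_out", "arguments": {
  "commands": [
    {"dp": [0, 0, 0], "rotation": [0, 0, 9]},
    {"dp": [0, 0, 0], "rotation": [0, 0, 9]},
    {"dp": [0, 0, 0], "rotation": [0, 0, 9]},
    {"dp": [0, 0, 0], "rotation": [0, 0, 10]},
    {"dp": [0, 0, 0], "rotation": [0, 0, 0]},
    {"dp": [0, 0, 0], "rotation": [0, 0, 0]}
  ]
}}

```text
t: 2.45
eef_pos: [0.5035, -0.102, 0.2117]
ee_rot: [-3.142, 0.0, -2.684]
force: [-0.2, 1.1, -0.9]
width: 0.0879
gripper_force: 0.0
```

```bash
python3 - <<'E'
from h import *
s,im,d=grab("wrist"); W=cloud("wrist",s,d); np.savez("wrist.npz",im=im,W=W)
print(s["t"],s["eef_pos"],s["ee_rot"],s["q"],s["force"])
cv2.imwrite("pics/w1.png",im[...,::-1])
c=np.array([.5035,-.102])
m=(np.hypot(W[...,0]-c[0],W[...,1]-c[1])<.045)&(W[...,2]>.03)&(W[...,2]<.074)
print(m.sum()); print(fitcyl(W[m],c,.45))
# body footprint obstacles from all cameras
ya=np.radians(26);u=np.array([np.cos(ya),np.sin(ya)]);v=np.array([-u[1],u[0]])
for n in("scene","side","wrist"):
    P=np.load(n+".npz")["W"].reshape(-1,3);X=(P[:,:2]-c)@u;Y=(P[:,:2]-c)@v
    if n!="wrist": P=P.copy(); P[P[:,2]>.2]=np.nan
    for lo,hi in((-.11,-.07),(-.07,-.035),(.035,.07),(.07,.11)):
        k=(abs(X)<.045)&(Y>lo)&(Y<hi); print(n,lo,k.sum(),np.nanpercentile(P[k,2],[50,99]).round(3) if k.sum() else "")
E
```

```text
2.45 [ 0.50349732 -0.10201904  0.21166378] [-3.14153392e+00  1.68796793e-04 -2.68398446e+00] [ 1.82709683e-01  1.24317942e-01 -3.97424781e-01  1.23547926e-05
 -1.04887520e+00 -1.29590398e+00] [-0.20771353  1.09010899 -0.88449902]
2576
(array([ 0.50240964, -0.10318154]), np.float64(0.04284278984851233), np.float64(26.140870787702735), np.float64(0.059413943310688985), np.float64(0.9475931677018633))
scene -0.11 394 [-0.     0.003]
scene -0.07 331 [0.    0.003]
scene 0.035 465 [0.    0.003]
scene 0.07 534 [-0.     0.003]
side -0.11 107 [0.002 0.004]
side -0.07 63 [0.002 0.004]
side 0.035 449 [0.002 0.004]
side 0.07 583 [0.002 0.004]
wrist -0.11 4112 [0.001 0.277]
wrist -0.07 21301 [0.276 0.304]
wrist 0.035 22320 [0.276 0.296]
wrist 0.07 4055 [0.001 0.278]
```

View pics/w1.png

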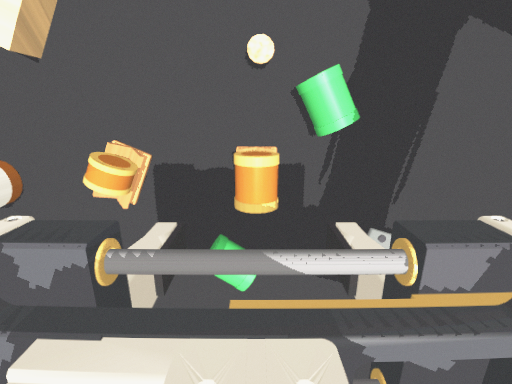

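The wrist view shows the long cell at (256,180), square to the fingers, and the short one at (115,172). The fingers straddle the cell with room to spare, so I descend and grip.

Call:
{"name": "carry_out", "arguments": {
  "commands": [
    {"dp": [0.0015, -0.0005, 0.04], "rotation": [0, 0, 0]},
    {"dp": [0, 0, 0.04], "rotation": [0, 0, 0]},
    {"dp": [0, 0, 0.04], "rotation": [0, 0, 0]},
    {"dp": [0, 0, 0.025], "rotation": [0, 0, 0]},
    {"dp": [0, 0, 0.0097], "rotation": [0, 0, 0]},
    {"dp": [0, 0, 0], "rotation": [0, 0, 0]},
    {"dp": [0, 0, 0], "rotation": [0, 0, 0]}
  ]
}}

```text
t: 3.38
eef_pos: [0.5032, -0.103, 0.0579]
ee_rot: [-3.141, 0.002, -2.687]
force: [0.4, -0.4, 1.2]
width: 0.087
gripper_force: 0.0
```

Call:
{"name": "carry_out", "arguments": {
  "commands": [
    {"dp": [0, 0, 0], "rotation": [0, 0, 0]},
    {"dp": [0, 0, 0], "rotation": [0, 0, 0]},
    {"dp": [0, 0, 0], "rotation": [0, 0, 0]},
    {"dp": [0, 0, 0], "rotation": [0, 0, 0]},
    {"dp": [0, 0, 0], "rotation": [0, 0, 0]},
    {"dp": [0, 0, 0], "rotation": [0, 0, 0]},
    {"dp": [0, 0, 0], "rotation": [0, 0, 0]},
    {"dp": [0, 0, 0], "rotation": [0, 0, 0]}
  ],
  "grip": 0.04,
  "force": 25
}}

```text
t: 4.38
eef_pos: [0.5021, -0.1027, 0.0569]
ee_rot: [3.141, -0.0, -2.688]
force: [-2.0, 4.9, 2.8]
width: 0.047
gripper_force: 25.0
```

Call:
{"name": "carry_out", "arguments": {
  "commands": [
    {"dp": [0, 0, -0.01], "rotation": [0, 0, 0]},
    {"dp": [0, 0, -0.03], "rotation": [0, 0, 0]},
    {"dp": [0, 0, -0.04], "rotation": [0, 0, 0]},
    {"dp": [0, 0, -0.04], "rotation": [0, 0, -9]},
    {"dp": [0, 0, -0.02], "rotation": [0, 0, -9]},
    {"dp": [0, 0, 0], "rotation": [0, 0, -9]},
    {"dp": [0, 0, 0], "rotation": [0, 0, -9]},
    {"dp": [0, 0, 0], "rotation": [0, 0, -9]}
  ]
}}

```text
t: 5.38
eef_pos: [0.502, -0.1033, 0.1972]
ee_rot: [3.141, -0.0, -1.897]
force: [0.4, 1.1, -2.8]
width: 0.0475
gripper_force: 25.0
```

Call:
{"name": "carry_out", "arguments": {
  "commands": [
    {"dp": [0, 0, 0], "rotation": [0, 0, -9]},
    {"dp": [0, 0, 0], "rotation": [0, 0, -9]},
    {"dp": [0, 0, 0], "rotation": [0, 0, -10]},
    {"dp": [-0.046, -0.0114, 0], "rotation": [0, 0, 0]},
    {"dp": [-0.046, -0.0114, 0], "rotation": [0, 0, 0]},
    {"dp": [-0.046, -0.0114, 0], "rotation": [0, 0, 0]},
    {"dp": [-0.046, -0.0114, 0], "rotation": [0, 0, 0]},
    {"dp": [-0.046, -0.0114, 0], "rotation": [0, 0, 0]}
  ]
}}

```text
t: 6.38
eef_pos: [0.5224, 0.1342, 0.1973]
ee_rot: [-3.142, -0.0, -1.414]
force: [1.4, -0.4, -2.9]
width: 0.0472
gripper_force: 25.0
```

Call:
{"name": "carry_out", "arguments": {
  "commands": [
    {"dp": [-0.046, -0.0114, 0], "rotation": [0, 0, 0]},
    {"dp": [0, 0, 0], "rotation": [0, 0, 0]},
    {"dp": [0, 0, 0], "rotation": [0, 0, 0]}
  ]
}}

```text
t: 6.75
eef_pos: [0.5263, 0.1799, 0.1967]
ee_rot: [3.141, -0.001, -1.413]
force: [-0.4, -0.2, -2.4]
width: 0.0476
gripper_force: 25.0
```

```bash
python3 - <<'E'
from h import *
s,im,d=grab("wrist"); W=cloud("wrist",s,d); np.savez("wrist2.npz",im=im,W=W)
print(s["t"],s["eef_pos"],s["ee_rot"],s["q"],s["force"],s["width"])
cv2.imwrite("pics/w2.png",im[...,::-1])
W=W.reshape(-1,3)
ya=np.radians(99.0); u=np.array([np.cos(ya),np.sin(ya)]); v=np.array([-u[1],u[0]])
o=np.array([.508,.294])-u*.069
X=(W[:,:2]-o)@u;Y=(W[:,:2]-o)@v
for a in range(-150,30,20):
    k=(X>a/1e3)&(X<a/1e3+.02)&(W[:,2]>.0485)&(W[:,2]<.054)&(abs(Y)<.03)
    l=Y[k&(Y>0)];r=Y[k&(Y<0)]; print(a,len(l),len(r),l.mean().round(4) if len(l) else 0,r.mean().round(4) if len(r) else 0)
k=(abs(Y)<.024)&(W[:,2]>.055)&(W[:,2]<.09)&(X>-.02)&(X<.036); print(k.sum(),np.percentile(X[k],[2,10,25,50,75]) if k.sum() else 0)
k=(W[:,2]>.094)&(W[:,2]<.104)&(X>.02)&(X<.12)&(abs(Y)<.06)
if k.sum()>50: print(cv2.minAreaRect(W[k][:,:2].astype(np.float32)*1000))
E
```

```text
6.75 [0.52629456 0.17988845 0.19672942] [ 3.14067329e+00 -5.18997021e-04 -1.41322496e+00] [ 6.81421463e-01  2.08250629e-01 -3.29930117e-01 -1.22034154e-05
 -1.03367127e+00 -5.23844085e-01] [-0.37846698 -0.16636652 -2.38837017] 0.04759618549762873
-150 100 104 0.0205 -0.0214
-130 93 98 0.0207 -0.021
-110 94 93 0.021 -0.0211
-90 84 90 0.0209 -0.021
-70 81 80 0.0212 -0.0209
-50 5 6 0.0217 -0.0199
-30 0 0 0 0
-10 0 0 0 0
10 0 0 0 0
0 0
```

View pics/w2.png

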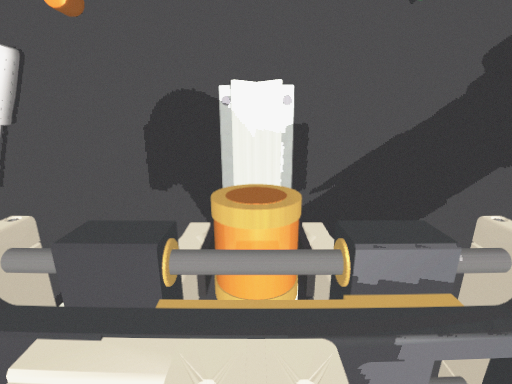

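The wrist view shows the cell at (256,240) held squarely above the trough, whose rear part is visible at (256,130), and aligned with it. I lower it until it touches.

Call:
{"name": "carry_out", "arguments": {
  "commands": [
    {"dp": [0, 0.0005, 0.035], "rotation": [0, 0, -0.4]},
    {"dp": [0, 0, 0.035], "rotation": [0, 0, 0]},
    {"dp": [0, 0, 0.03], "rotation": [0, 0, 0]},
    {"dp": [0, 0, 0.012], "rotation": [0, 0, 0]},
    {"dp": [0, 0, 0.003], "rotation": [0, 0, 0]},
    {"dp": [0, 0, 0], "rotation": [0, 0, 0]},
    {"dp": [0, 0, 0], "rotation": [0, 0, 0]}
  ]
}}

```text
t: 7.68
eef_pos: [0.5268, 0.1805, 0.083]
ee_rot: [-3.14, 0.001, -1.407]
force: [-0.5, 0.2, -2.6]
width: 0.0475
gripper_force: 25.0
```

Call:
{"name": "carry_out", "arguments": {
  "commands": [
    {"dp": [0, 0, 0.001], "rotation": [0, 0, 0]},
    {"dp": [0, 0, 0.001], "rotation": [0, 0, 0]},
    {"dp": [0, 0, 0], "rotation": [0, 0, 0]},
    {"dp": [0, 0, 0], "rotation": [0, 0, 0]}
  ]
}}

```text
t: 8.18
eef_pos: [0.5262, 0.1801, 0.08]
ee_rot: [3.142, 0.0, -1.407]
force: [-0.8, 0.2, -1.0]
width: 0.0479
gripper_force: 25.0
```

Call:
{"name": "carry_out", "arguments": {
  "commands": [
    {"dp": [0, 0, 0.0005], "rotation": [0, 0, 0]},
    {"dp": [0, 0, 0], "rotation": [0, 0, 0]},
    {"dp": [0, 0, 0], "rotation": [0, 0, 0]}
  ]
}}

```text
t: 8.55
eef_pos: [0.5262, 0.1802, 0.0798]
ee_rot: [-3.141, 0.0, -1.407]
force: [-4.4, 0.3, 5.7]
width: 0.0477
gripper_force: 25.0
```

```bash
python3 - <<'E'
from h import *
s=readout.get_state();print(s["eef_pos"],s["force"],s["moment"])
E
```

```text
[0.52623028 0.18017486 0.07984162] [-4.43212987  0.34266826  5.6505418 ] [0.04217072 1.41377426 0.0124932 ]
```

Call:
{"name": "carry_out", "arguments": {
  "commands": [
    {"dp": [0, 0.0005, 0], "rotation": [0, 0, 0]},
    {"dp": [0, 0, 0], "rotation": [0, 0, 0]},
    {"dp": [0, 0, 0], "rotation": [0, 0, 0]}
  ]
}}

```text
t: 8.93
eef_pos: [0.5258, 0.18, 0.0794]
ee_rot: [3.142, -0.0, -1.407]
force: [-2.8, -0.5, 3.4]
width: 0.0478
gripper_force: 25.0
```

Seated. I release with a modest opening, so the fingers stay clear, and then rise.

Call:
{"name": "carry_out", "arguments": {
  "commands": [
    {"dp": [0, 0.0002, 0], "rotation": [0, 0, 0]},
    {"dp": [0, 0, 0], "rotation": [0, 0, 0]},
    {"dp": [0, 0, 0], "rotation": [0, 0, 0]},
    {"dp": [0, 0, 0], "rotation": [0, 0, 0]},
    {"dp": [0, 0, 0], "rotation": [0, 0, 0]},
    {"dp": [0, 0, 0], "rotation": [0, 0, 0]}
  ],
  "grip": 0.08
}}

```text
t: 9.68
eef_pos: [0.5256, 0.18, 0.0794]
ee_rot: [-3.142, -0.0, -1.407]
force: [-0.4, -0.9, 0.4]
width: 0.0799
gripper_force: 0.0
```

Call:
{"name": "carry_out", "arguments": {
  "commands": [
    {"dp": [0, 0, -0.01], "rotation": [0, 0, 0]},
    {"dp": [0, 0, -0.03], "rotation": [0, 0, 0]},
    {"dp": [0.03, 0, -0.04], "rotation": [0, 0, 0]},
    {"dp": [0.045, 0, -0.02], "rotation": [0, 0, 0]},
    {"dp": [0, 0, 0], "rotation": [0, 0, 0]},
    {"dp": [0, 0, 0], "rotation": [0, 0, 0]}
  ]
}}

```text
t: 10.42
eef_pos: [0.5377, 0.1059, 0.1797]
ee_rot: [-3.141, 0.0, -1.408]
force: [-0.1, -0.3, -0.9]
width: 0.08
gripper_force: 0.0
```

```bash
python3 - <<'E'
from h import *
ims=[]
ya=np.radians(99.4); u=np.array([np.cos(ya),np.sin(ya)]); v=np.array([-u[1],u[0]]); o=np.array([.5188,.2258])
for n in("side","scene","wrist"):
    s,im,d=grab(n);W=cloud(n,s,d).reshape(-1,3); ims.append(im)
    X=(W[:,:2]-o)@u;Y=(W[:,:2]-o)@v
    k=(abs(Y)<.027)&(X>-.11)&(X<.005)&(W[:,2]>.055)&(W[:,2]<.096)
    print(n,k.sum())
    if k.sum()>100:
        c,z,y,L,f=fitcyl(W[k],o-u*.045,ya); print(z,y,L,f,"block x,y",(c-o)@u,(c-o)@v)
    k=(abs(Y)<.02)&(X>.005)&(X<.03)&(W[:,2]>.06)&(W[:,2]<.082); print("plate",k.sum(),np.percentile(X[k],[5,25,50,75]).round(4) if k.sum() else "")
print(s["t"],s["eef_pos"],(s["eef_pos"][:2]-o)@u,(s["eef_pos"][:2]-o)@v,s["force"])
cv2.imwrite("pics/c.png",cv2.resize(np.vstack([np.hstack([ims[0][200:384,100:400],ims[1][170:354,212:512]])]),(800,246))[...,::-1])
E
```

```text
side 1208
0.06834446352933328 10.671150073163908 0.048231674700284353 0.5687086092715232 block x,y -0.04123819630768907 -0.0007387638723669796
plate 27 [0.0181 0.0186 0.0188 0.0194]
scene 952
0.06556462749213016 98.45826618700193 0.05871818041059933 0.9327731092436975 block x,y -0.04461548583745508 0.0013195520892115265
plate 43 [0.0209 0.021  0.0212 0.0215]
wrist 1909
0.06758365515874784 189.4656908787122 0.0475585697375011 0.6526977475117863 block x,y -0.05364834579234195 0.0008339802741788771
plate 0 
10.525 [0.53746578 0.10636583 0.17898151] -0.12087903498950979 0.0010915644608066254 [-0.68907696 -0.02970858 -0.1269926 ]
```

View pics/c.png

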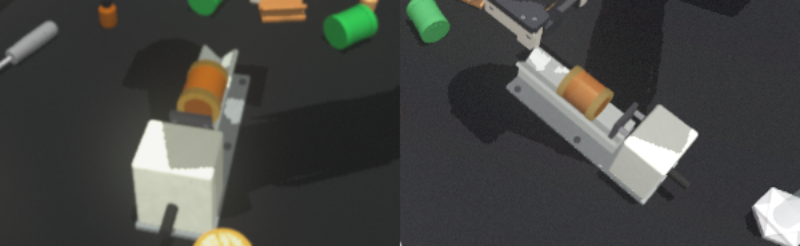

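Both views show the cell lying in the trough between the rear end and the plate. It is clear of the plate by about 3 cm. I close the fingers and go down behind its rear.

Call:
{"name": "carry_out", "arguments": {
  "commands": [
    {"dp": [0, 0.001, 0], "rotation": [0, 0, 0]},
    {"dp": [0, 0, 0], "rotation": [0, 0, 0]},
    {"dp": [0, 0, 0], "rotation": [0, 0, 0]},
    {"dp": [0, 0, 0.025], "rotation": [0, 0, 0]},
    {"dp": [0, 0, 0.03], "rotation": [0, 0, 0]},
    {"dp": [0, 0, 0.03], "rotation": [0, 0, 0]},
    {"dp": [0, 0, 0.013], "rotation": [0, 0, 0]},
    {"dp": [0, 0, 0], "rotation": [0, 0, 0]}
  ],
  "grip": 0.0,
  "force": 20
}}

```text
t: 11.58
eef_pos: [0.5366, 0.1056, 0.0809]
ee_rot: [3.14, -0.001, -1.407]
force: [1.1, -0.4, 0.5]
width: 0.0055
gripper_force: 0.0
```

Call:
{"name": "carry_out", "arguments": {
  "commands": [
    {"dp": [0, 0, 0], "rotation": [0, 0, 0]},
    {"dp": [-0.01, 0, 0], "rotation": [0, 0, 0]},
    {"dp": [-0.01, 0, 0], "rotation": [0, 0, 0]},
    {"dp": [0, 0, 0], "rotation": [0, 0, 0]},
    {"dp": [0, 0, 0], "rotation": [0, 0, 0]}
  ]
}}

```text
t: 12.2
eef_pos: [0.5335, 0.1258, 0.0815]
ee_rot: [-3.141, 0.0, -1.406]
force: [0.2, -0.7, 1.4]
width: 0.0004
gripper_force: 0.0
```

```bash
cat > st.py <<'E'
from h import *
ya=np.radians(99.4); u=np.array([np.cos(ya),np.sin(ya)]); v=np.array([-u[1],u[0]]); o=np.array([.5188,.2258])
s=readout.get_state(); p=s["eef_pos"]; F=s["force"]
print(s["t"],"x %.4f y %.4f z %.4f w %.3f  Fu %.2f Fv %.2f Fz %.2f"%((p[:2]-o)@u,(p[:2]-o)@v,p[2],s["width"],F[:2]@u,F[:2]@v,F[2]))
E
python3 st.py
```

```text
12.2 x -0.1010 y 0.0018 z 0.0815 w 0.000  Fu -0.75 Fv -0.12 Fz 1.41
```

Call:
{"name": "carry_out", "arguments": {
  "commands": [
    {"dp": [-0.004, -0.001, 0], "rotation": [0, 0, 0]},
    {"dp": [-0.004, 0, 0], "rotation": [0, 0, 0]},
    {"dp": [-0.004, 0, 0], "rotation": [0, 0, 0]},
    {"dp": [-0.004, 0, 0], "rotation": [0, 0, 0]},
    {"dp": [-0.004, 0, 0], "rotation": [0, 0, 0]},
    {"dp": [-0.004, 0, 0], "rotation": [0, 0, 0]},
    {"dp": [-0.004, 0, 0], "rotation": [0, 0, 0]},
    {"dp": [-0.004, 0, 0], "rotation": [0, 0, 0]}
  ]
}}

```text
t: 13.2
eef_pos: [0.5293, 0.1576, 0.0814]
ee_rot: [-3.142, 0.0, -1.407]
force: [1.0, 0.3, -0.2]
width: 0.0001
gripper_force: 0.7
```

```bash
python3 st.py
```

```text
13.2 x -0.0690 y 0.0008 z 0.0814 w 0.000  Fu 0.09 Fv -1.05 Fz -0.19
```

Call:
{"name": "carry_out", "arguments": {
  "commands": [
    {"dp": [-0.003, 0, 0], "rotation": [0, 0, 0]},
    {"dp": [-0.002, 0, 0], "rotation": [0, 0, 0]},
    {"dp": [-0.002, 0, 0], "rotation": [0, 0, 0]}
  ]
}}

```text
t: 13.58
eef_pos: [0.5281, 0.1643, 0.0813]
ee_rot: [3.142, -0.0, -1.407]
force: [1.5, -1.1, -1.2]
width: 0.0006
gripper_force: 0.7
```

```bash
python3 - <<'E'
from st import *
s,im,d=grab("scene");W=cloud("scene",s,d).reshape(-1,3)
X=(W[:,:2]-o)@u;Y=(W[:,:2]-o)@v
k=(abs(Y)<.027)&(X>-.065)&(X<.012)&(W[:,2]>.055)&(W[:,2]<.0925)
c,z,y,L,f=fitcyl(W[k],o-u*.03,ya); print(k.sum(),z,y,L,f,"block x,y",(c-o)@u,(c-o)@v)
E
```

```text
13.575 x -0.0622 y 0.0008 z 0.0813 w 0.001  Fu -1.32 Fv -1.32 Fz -1.18
810 0.0654065651077389 99.8563773198234 0.05319208953025696 0.9444444444444444 block x,y -0.015847959324717834 0.0011415059242912142
```

```bash
python3 - <<'E'
from st import *
ims=[]
for n in("scene","side"):
    s,im,d=grab(n);W=cloud(n,s,d).reshape(-1,3); ims.append(im)
    X=(W[:,:2]-o)@u;Y=(W[:,:2]-o)@v
    r=np.hypot(Y-.0008,W[:,2]-.0654); k=(abs(r-.0245)<.003)&(W[:,2]>.065)&(X>-.09)&(X<.036)
    print(n,np.histogram(X[k],np.arange(-.09,.04,.005))[0])
cv2.imwrite("pics/d.png",cv2.resize(np.hstack([ims[0][190:350,280:460],ims[1][220:380,170:350]]),(800,356),interpolation=cv2.INTER_CUBIC)[...,::-1])
E
```

```text
13.625 x -0.0620 y 0.0008 z 0.0814 w 0.000  Fu 0.41 Fv -0.51 Fz -0.39
scene [ 0  0  0  0  0  0  0  4  0 20 34 41 73 72 72 74 72 72 74 77 26 43 31 22
 20]
side [ 0  0  0  0  0  0  1 39 67 88 69 69 74 70 72 72 77 61 69 85 13 89 20  0
  0]
```

View pics/d.png

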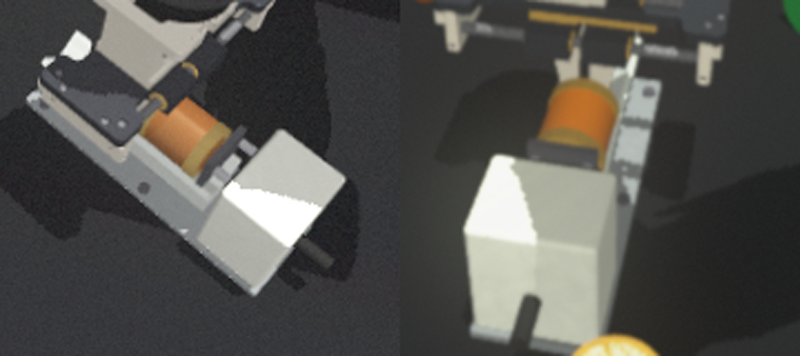

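The cell spans roughly x = -50 to +11 mm, with the plate about 6 mm ahead of it. I push on slowly.

Call:
{"name": "carry_out", "arguments": {
  "commands": [
    {"dp": [-0.001, 0, 0], "rotation": [0, 0, 0]},
    {"dp": [-0.001, 0, 0], "rotation": [0, 0, 0]},
    {"dp": [-0.001, 0, 0], "rotation": [0, 0, 0]}
  ]
}}

```text
t: 14.1
eef_pos: [0.5276, 0.1671, 0.0814]
ee_rot: [3.141, -0.0, -1.407]
force: [0.9, -1.9, 0.5]
width: 0.0001
gripper_force: 0.9
```

```bash
python3 st.py
```

```text
14.1 x -0.0594 y 0.0009 z 0.0814 w 0.000  Fu -2.04 Fv -0.62 Fz 0.48
```

Call:
{"name": "carry_out", "arguments": {
  "commands": [
    {"dp": [-0.001, 0, 0], "rotation": [0, 0, 0]}
  ]
}}

```text
t: 14.22
eef_pos: [0.5275, 0.1681, 0.0814]
ee_rot: [3.142, -0.0, -1.407]
force: [0.5, -2.4, 0.1]
width: 0.0005
gripper_force: 0.9
```

```bash
python3 st.py
```

```text
14.225 x -0.0583 y 0.0009 z 0.0814 w 0.000  Fu -2.44 Fv -0.12 Fz 0.06
```

Call:
{"name": "carry_out", "arguments": {
  "commands": [
    {"dp": [-0.001, 0, 0], "rotation": [0, 0, 0]}
  ]
}}

```text
t: 14.35
eef_pos: [0.5273, 0.1691, 0.0813]
ee_rot: [3.142, -0.0, -1.407]
force: [0.5, -1.6, 0.4]
width: 0.0008
gripper_force: 1.3
```

```bash
python3 st.py
```

```text
14.35 x -0.0573 y 0.0009 z 0.0813 w 0.001  Fu -1.67 Fv -0.25 Fz 0.41
```

Call:
{"name": "carry_out", "arguments": {
  "commands": [
    {"dp": [-0.0005, 0, 0], "rotation": [0, 0, 0]},
    {"dp": [-0.0005, 0, 0], "rotation": [0, 0, 0]}
  ]
}}

```text
t: 14.6
eef_pos: [0.5272, 0.1697, 0.0814]
ee_rot: [3.141, -0.001, -1.407]
force: [2.2, -5.9, 0.3]
width: 0.0004
gripper_force: 3.1
```

Call:
{"name": "carry_out", "arguments": {
  "commands": [
    {"dp": [-0.0005, 0, 0], "rotation": [0, 0, 0]}
  ]
}}

```text
t: 14.72
eef_pos: [0.5271, 0.1699, 0.0814]
ee_rot: [3.141, -0.001, -1.407]
force: [1.7, -6.7, 0.9]
width: 0.0004
gripper_force: 3.9
```

Call:
{"name": "carry_out", "arguments": {
  "commands": [
    {"dp": [-0.0005, 0, 0], "rotation": [0, 0, 0]}
  ]
}}

```text
t: 14.85
eef_pos: [0.5271, 0.1701, 0.0814]
ee_rot: [3.141, -0.001, -1.407]
force: [4.2, -8.6, 0.2]
width: 0.0004
gripper_force: 4.7
```

Call:
{"name": "carry_out", "arguments": {
  "commands": [
    {"dp": [-0.0005, 0, 0], "rotation": [0, 0, 0]}
  ]
}}

```text
t: 14.98
eef_pos: [0.527, 0.1703, 0.0814]
ee_rot: [3.141, -0.002, -1.407]
force: [4.0, -10.0, 1.1]
width: 0.0005
gripper_force: 5.5
```

About 8.5 N on the plate: 10.5 N total less 2 N friction, and 1.1 mm of deflection agrees. I hold, then draw back slowly.

Call:
{"name": "carry_out", "arguments": {
  "commands": [
    {"dp": [0, 0, 0], "rotation": [0, 0, 0]},
    {"dp": [0, 0, 0], "rotation": [0, 0, 0]},
    {"dp": [0, 0, 0], "rotation": [0, 0, 0]},
    {"dp": [0, 0, 0], "rotation": [0, 0, 0]},
    {"dp": [0, 0, 0], "rotation": [0, 0, 0]}
  ]
}}

```text
t: 15.6
eef_pos: [0.527, 0.1703, 0.0814]
ee_rot: [3.141, -0.002, -1.407]
force: [3.6, -8.7, 0.3]
width: 0.0006
gripper_force: 4.8
```

Call:
{"name": "carry_out", "arguments": {
  "commands": [
    {"dp": [0.0006, 0, 0], "rotation": [0, 0, 0]},
    {"dp": [0.0006, 0, 0], "rotation": [0, 0, 0]},
    {"dp": [0.0006, 0, 0], "rotation": [0, 0, 0]},
    {"dp": [0.0006, 0, 0], "rotation": [0, 0, 0]},
    {"dp": [0.0006, 0, 0], "rotation": [0, 0, 0]},
    {"dp": [0.001, 0, 0], "rotation": [0, 0, 0]},
    {"dp": [0.003, 0, 0], "rotation": [0, 0, 0]},
    {"dp": [0.01, 0, 0], "rotation": [0, 0, 0]}
  ]
}}

```text
t: 16.6
eef_pos: [0.5298, 0.1548, 0.0814]
ee_rot: [-3.141, 0.0, -1.406]
force: [0.2, -0.2, -0.6]
width: 0.0002
gripper_force: 0.0
```

Call:
{"name": "carry_out", "arguments": {
  "commands": [
    {"dp": [0.03, 0, 0], "rotation": [0, 0, 0]},
    {"dp": [0.02, 0, -0.02], "rotation": [0, 0, 0]},
    {"dp": [0, 0, -0.04], "rotation": [0, 0, 0]},
    {"dp": [0, 0, -0.04], "rotation": [0, 0, 0]},
    {"dp": [0, 0, 0], "rotation": [0, 0, 0]}
  ]
}}

```text
t: 17.23
eef_pos: [0.5397, 0.1056, 0.1848]
ee_rot: [-3.136, 0.002, -1.407]
force: [-0.4, -0.2, -0.9]
width: 0.0005
gripper_force: 0.0
```

```bash
python3 - <<'E'
from st import *
ims=[]
for n in("scene","side"):
    s,im,d=grab(n);W=cloud(n,s,d).reshape(-1,3); ims.append(im)
    X=(W[:,:2]-o)@u;Y=(W[:,:2]-o)@v
    k=(abs(Y)<.027)&(X>-.07)&(X<.012)&(W[:,2]>.055)&(W[:,2]<.0925)
    c,z,y,L,f=fitcyl(W[k],o-u*.012,ya); print(n,z,y,L,f,(c-o)@u,(c-o)@v)
    r=np.hypot(Y-.0008,W[:,2]-.0654); k=(abs(r-.0245)<.003)&(W[:,2]>.065)&(X>-.05)&(X<.036)
    print(n,np.histogram(X[k],np.arange(-.05,.036,.0025))[0])
cv2.imwrite("pics/e.png",cv2.resize(np.hstack([ims[0][190:350,280:460],ims[1][220:380,170:350]]),(800,356),interpolation=cv2.INTER_CUBIC)[...,::-1])
E
```

```text
17.225 x -0.1220 y -0.0010 z 0.1848 w 0.000  Fu -0.09 Fv 0.39 Fz -0.91
scene 0.06555440160903951 100.3549984068668 0.056116258812296434 0.9977528089887641 -0.016780870218068882 0.0011443835189774672
scene [ 0  3 33 37 38 42 35 34 33 36 40 35 40 34 39 33 37 37 36 33 38 34 37 37
 38 36 25 21 26  7 11 11 10 12]
side 0.06620007575083396 99.33607434995713 0.05678634493850747 1.0 -0.017498760810280956 -0.0009443342120532186
side [ 0 16 41 29 32 65 33 33 31 35 41 33 32 41 36 34 38 44 32 40 29 30 33 28
 21 13 16 66 32  3  0  0  0  0]
```

View pics/e.png

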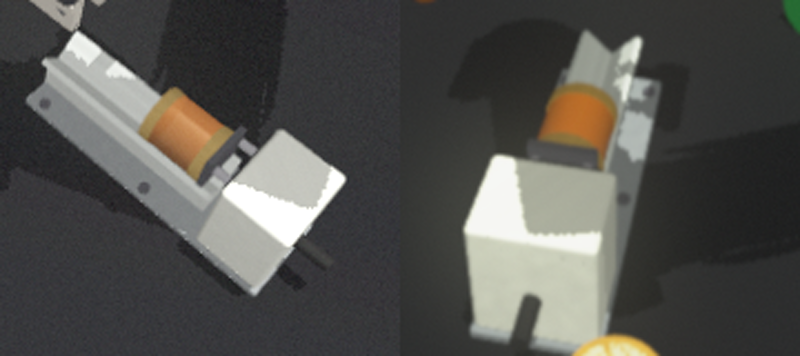

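The cell lies in the V with its front against the plate at (225,155) and no gap showing. I hand in.

```bash
python3 -c "
from station import arm
print(arm.job_done())"
```

```text
the job is handed in; nothing more can be done
None
```

The long cell was set in the trough about 3 cm short of the plate, released, pushed home and held about 0.6 s at roughly 7–8.5 N on the plate. It was left lying on both flanks and touching the plate, and the job was handed in at about 17 s.

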